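# Seat a power module in its test jig and snap the toggle clamp shut

### The job

Push the blue power module along its channel in the test jig until it sits fully home against the black contact block. Then push the red handle of the toggle clamp over its dead point so that it snaps into lock and the clamp holds the module there. Only push: do not lift or tip the module, and leave the multimeter, screwdriver and bottle where they lie.

Things in the scene. Friction and masses are not known exactly. Their poses are not given: they have to be found in the camera images.
- fixture: Test jig, fixed to the bench: aluminium plate 12 mm thick, spanning x -130..+85, y -55..+130 mm. Origin on the bench surface, under the centre of the module's home position; x = direction in which the module slides home, y = towards the toggle clamp, z up. The channel lies along x, centred on y = 0, between black guide rails 68 mm apart (x -60..+50 mm, tops at z = 26 mm).
- stop (a point): Middle of the face of the black contact block that closes the channel: the stop the module must meet, at x = +55, y = 0, z = 29 mm in the jig's frame. The block is 20 mm thick, 72 mm wide, its top at z = 46 mm, with two small binding posts on it up to z = 58 mm.
- module: Loose box 110 (x) x 64 (y) x 36 mm (z), blue, metal grille on top, 0.25 to 0.5 kg. Origin: centre of its underside; axes as the jig's, to 1 degree. Stands on the jig's plate (z 12 to 48 mm), 20 to 45 mm short of home; home is x = 0, y = 0 in the jig's frame (2 mm play to each rail). Push it on the face away from the contact block, at its own x = -55 mm; it slides with 1 to 4 N.
- handle (a joint): Handle angle, rad. 0 = fully back, its start (leaning 29 deg away from the module, to jig +y); 0.5 = upright; 0.6 = dead point; 1.0 = locked at its stop (leaning 29 deg towards the module, jig -y). Before the dead point a spring and friction resist with about 0.5 N m (5 to 9 N at the handle's end, 10 N at 50 mm from the pivot) and throws it back if let go; from about 0.7 on it snaps it to 1.0 and keeps it there.
- handle_pivot (a point): The handle's hinge: 70 mm above the bench, at x = +15, y = +85 mm in the jig's frame; its axis is the jig's x axis, so the handle swings in the jig's y-z plane. The clamp's steel bracket around it spans x -7..+37, y +48..+118 mm of the jig, up to z = 78 mm.
- handle_tip (a point): Centre of the round end of the handle's red grip (18 mm diameter, from 40 to 104 mm from the pivot), 95 mm from the pivot. Highest point of the handle when upright: 174 mm above the bench.  Its end starts 153 mm above the bench and rises as the handle comes upright, so a finger pushing level rubs along it; following its arc needs less force.
- clamp_arm_end (a point): Outer end of the clamp's steel hold-down arm (14 mm wide, hinged at y = +70, z = 60 mm in the jig's frame, 76 mm long, rubber pad under its end). Raised to about z = 125 mm over the channel at jig x = +15 mm while the handle is back; it comes down on the module's top by itself as the handle goes over. Keep the gripper's body clear of it.
- multimeter: Bystander: yellow multimeter lying loose on the bench, 130 x 70 x 34 mm, origin at the centre of its underside, long side along its x; leave alone.
- screwdriver: Bystander: loose screwdriver lying on the bench, 160 mm long, along its x; leave alone.
- bottle: Bystander: small white bottle with a red cap standing on the bench, 44 mm diameter, 85 mm high, origin at the centre of its foot; leave alone.
Not all that is in view belongs to the job. Several things have the shape of the module; the one meant has the colours described above.

How it is judged (in metres and radians):
On the way, in this order (a step that is already met when the one before it is completed fails the run):
1. the module is home against the contact block while the clamp is still open (x of module in the frame of fixture above -0.003 m and value of joint handle below 0.35 rad), for 0.1 s.
2. the handle has snapped into lock with the module home (x of module in the frame of fixture above -0.003 m and value of joint handle above 0.93 rad), for 0.2 s.
At the end, for the whole second after the job is handed in: The module stands flat and at rest in the channel within 3 mm of the contact block, and the clamp's handle is in lock (joint above 0.93 of 1.0 rad) (all of step 2 and x of module in the frame of fixture below 0.004 m and y of module in the frame of fixture between -0.005 and 0.005 m and z of module in the frame of fixture below 0.016 m and angle between module's own z axis and vertical below 0.05 rad and linear speed of module below 0.02 m/s); the robot touches nothing.
It fails at once if the module is lifted (10 mm or more off the jig) or tipped (z of module in the frame of fixture above 0.022 m or angle between module's own z axis and vertical above 0.2 rad).
It fails at once if a bystander is disturbed (moved by more than 20 mm) (distance of any of multimeter, screwdriver, bottle from where it was at the start of the episode above 0.02 m).
It also fails if it takes over 48 s, if anything falls off the work surface, if the arm or the gripper's body presses on something with over 40 N, if the wrist force passes 120 N, or if a joint passes its speed limit or range.

### The arm

A 6-joint arm with a two-finger parallel gripper is mounted at the origin on the work surface. World frame = base frame: x ahead of the robot, y to its left, z up, the work surface at z = 0. Lengths are in m, angles in degrees, forces in N, time in s.
With the tool pointing down it reaches from about 0.25 to 0.725 m from the base axis. Payload 9.7 kg.
Tool frame: the origin (TCP) lies midway between the tips of the shut fingers; the grasp point (between the pads) lies 19 mm behind it; z points along the fingers, y is the line along which they close (so a half turn about z gives the same grasp; the last joint's range is limited). The gripper opens to 85 mm and grips with 20 to 120 N. Pads are 22 mm wide; open, the fingers measure 114 mm over their backs; the gripper's body (76 mm by 85 mm) begins 54 mm behind the grasp point. The pads swing forward as they close: fully open they stand 13 mm farther back than shut.
Start: joints at [72.307, 4.979, 10.078, 95.1, 0, 90], TCP at [0.167, 0.524, 0.231] pointing down, gripper open.
Joint ranges: [-179.16, 179.16], [-48.56, 103.87], [-65.8, 70.77], [-126.05, 130.52], [-82.76, 87.17], [-180, 180]. Speed limits (degrees/s): [127.2, 127.2, 147.25, 180, 180, 180].

### API

Orientations are given as [roll, pitch, yaw] about the fixed x, y, z axes, in that order (R = Rz(yaw) Ry(pitch) Rx(roll)).
In Python, from workcell import bot gives the robot as it stands.
- The arm moves only by the shell command python3 -m crank 'ROWS' [FORCE]. ROWS is JSON, a list of rows, each an object with "gripper": the finger opening in mm, from 0 to 85.4; "travel": the shift along the tool's x, y, z in mm, a list of three; "twist": the turn, a rotation vector about the tool's x, y, z in rad, a list of three. In form: [{"gripper": gripper, "travel": [tx, ty, tz], "twist": [rx, ry, rz]}, ...]. A call has 1 to 12 rows; each row shifts and turns the commanded pose from where the row before left it, along the tool's axes as they then stand; what a row does not reach is not made up. A row lasts 1/8 s, in which the tool goes at most 62.5 mm and 10.7 degrees, less where a joint would pass 70% of its speed; a pose out of reach is approached as far as the arm can. A call is refused whole if a number of a shift passes 62.5 or a number of a turn 0.188, either way. A call with a gripper value outside its range is refused whole. The fingers move at their own pace and stop on an object; FORCE is the grip in N (left out, the last holds). Time passes only in rows, so rows that do not move let the fingers close. It gives the time, the measured TCP pose, the force, the opening and the grip force at its end, in the units of the state.
- bot.get_obs(): the state, without advancing time (a new reading comes with each control period).
- bot.camera(name): name is "scene" or "top"; returns the picture (480x640x3 uint8, red, green, blue); there is no depth.
- bot.calibration(name): a dict with "vfov" (degrees; the focal length in pixels is half the picture's height over the tangent of half this angle, whatever the lens; pixels are square), "cx", "cy" (the principal point, pixels), "k1" (the pictures are not rectified: a ray, as slopes to the right and down, at radius r is drawn at 1 + k1 r^2 times it, then the intrinsics apply), "camera_from_world" (4x4, takes a point from world to camera coordinates). Camera axes: x right, y down, z forward; pixel columns grow to the right and rows downward; lengths in m; the calibration is good to about 2 mm. A picture is of the moment at which its call begins. calibration takes no time and is no camera call.
- bot.job_done(): hands the job in; it is judged then, once.
The state is a dict: "time": time; "q": joint angles; "qd": joint speeds; "joint_efforts": joint torques, N m; "ee_pos": TCP position; "tcp_rot": TCP orientation; "wrist_force": force on the tool from outside, world axes, zero at the start; "torque": the same for the moment, N m; "opening": finger opening in m; "grasp_force": force on a finger pad.
Only numpy, scipy, OpenCV 4.12 (cv2) and the standard library are available. Lean on these libraries where they do the work, as an engineer would, in place of code of your own. Each camera call takes 0.05 s, during which the arm holds its last target. There are 200 camera calls.

## Working session

There is one attempt and no reset: what is moved stays moved. The work goes in short steps, Python scripts to look and compute and a shell command to move; the robot and the scene stay as the last step left them, time stands still between calls to the robot, and variables do not carry over. Pictures are saved under pics/ and viewed, at most 10 in all, crops included, and the job is handed in when it is done.

```bash
mkdir -p pics; ls; cat > h.py <<'E'
import numpy as np, cv2
from workcell import bot
def K(n):
    c=bot.calibration(n); f=240/np.tan(np.radians(c["vfov"])/2)
    return c,np.array([[f,0,c["cx"]],[0,f,c["cy"]],[0,0,1]]),np.array([c["k1"],0,0,0,0]),np.array(c["camera_from_world"])
def ray(n,uv):
    c,k,d,T=K(n); p=cv2.undistortPoints(np.array([[uv]],float),k,d)[0,0]
    R=T[:3,:3]; return -R.T@T[:3,3], R.T@np.array([p[0],p[1],1])
def onz(n,uv,z):
    o,v=ray(n,uv); return o+v*(z-o[2])/v[2]
def proj(n,P):
    c,k,d,T=K(n); return cv2.projectPoints(np.array(P,float).reshape(-1,1,3),cv2.Rodrigues(T[:3,:3])[0],T[:3,3],k,d)[0][:,0]
def tri(a,b):
    (o1,v1),(o2,v2)=ray("scene",a),ray("top",b)
    s=np.linalg.lstsq(np.stack([v1,-v2],1),o2-o1,rcond=None)[0]
    p,q=o1+s[0]*v1,o2+s[1]*v2; return (p+q)/2,np.linalg.norm(p-q)
E
python3 - <<'E'
from h import *
for n in("scene","top"):
    cv2.imwrite(f"pics/{n}0.png",bot.camera(n)[:,:,::-1]); print(n,bot.calibration(n))
print(bot.get_obs())
E
```

```text
pics
scene {'vfov': 56.6351282622254, 'cx': 320.92195540832466, 'cy': 234.38464480531667, 'k1': -0.04313635382524084, 'camera_from_world': array([[-0.69970447,  0.71443026, -0.00174781,  0.41100592],
       [ 0.55289485,  0.53994601, -0.63463816, -0.2226175 ],
       [-0.45246099, -0.44502551, -0.77280745,  1.03919235],
       [ 0.        ,  0.        ,  0.        ,  1.        ]])}
top {'vfov': 42.27709861733616, 'cx': 320.26024753762516, 'cy': 234.77709389974046, 'k1': -0.11676159723879267, 'camera_from_world': array([[-0.0071446 , -0.99977793, -0.01982534, -0.0154948 ],
       [-0.9941517 ,  0.00923801, -0.10759674,  0.58457046],
       [ 0.10775599,  0.01894066, -0.99399693,  0.91017521],
       [ 0.        ,  0.        ,  0.        ,  1.        ]])}
{'time': 0.1, 'q': array([ 7.23085709e+01,  5.00756132e+00,  1.00396363e+01,  9.51010794e+01,
       -1.36567048e-04,  8.99995997e+01]), 'qd': array([-4.75846283e-02, -2.33062863e-04,  3.10297007e-01, -9.43006886e-02,
       -1.39194594e-02,  2.85690959e-02]), 'joint_efforts': array([-1.62740803e-04, -5.21562195e+01,  4.65654302e+01,  1.59068685e-02,
       -3.23143837e-06, -1.23993769e-05]), 'ee_pos': array([0.1670755 , 0.52378501, 0.23066345]), 'tcp_rot': array([-1.79930996e+02,  1.36084858e-04,  1.62308971e+02]), 'wrist_force': array([0.61118098, 0.25450795, 1.19129575]), 'torque': array([ 0.03446823,  0.02419414, -0.00603971]), 'grasp_force': 0.0, 'opening': 0.08483252433615102}
```

View pics/scene0.png

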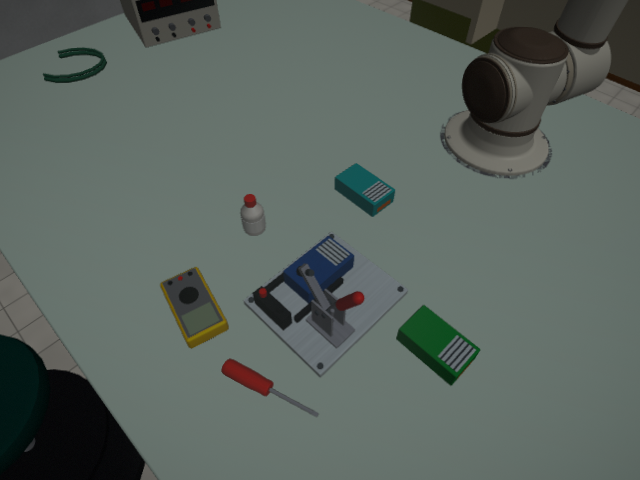

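View pics/top0.png

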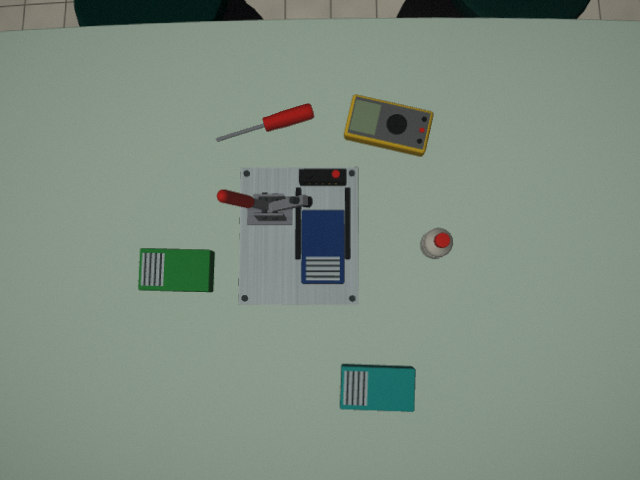

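The scene view shows the jig with the blue module at about (320,265) and the handle's red end at (358,298). In the top view the plate corners are about (240,168), (358,168), (358,304) and (239,304). The module spans rows 210–283 there, and the red tip is at (222,196).

```bash
python3 - <<'E'
from h import *
t=bot.camera("top"); 
hsv=cv2.cvtColor(t,cv2.COLOR_RGB2HSV)
g=((hsv[...,1]<30)&(hsv[...,2]>100)).astype(np.uint8)
g[:, :230]=0; g[:,365:]=0; g[:160]=0; g[310:]=0
ys,xs=np.nonzero(g)
c=cv2.convexHull(np.stack([xs,ys],1).astype(np.int32)); r=cv2.minAreaRect(c); b=cv2.boxPoints(r); print("plate",r)
P=np.array([onz("top",p,.012) for p in b]); 
print(P.round(4), [np.linalg.norm(P[i]-P[i-1]).round(4) for i in range(4)])
for nm,m in(("blue",(hsv[...,0]>105)&(hsv[...,0]<125)&(hsv[...,1]>120)),):
    m=m.astype(np.uint8); m[:200]=0;m[290:]=0;m[:,:290]=0;m[:,355:]=0
    ys,xs=np.nonzero(m); r=cv2.minAreaRect(np.stack([xs,ys],1).astype(np.int32)); b=cv2.boxPoints(r); print(nm,r,m.sum())
    print(np.array([onz("top",p,.048) for p in b]).round(4))
# module corner guesses, stop, tip
print("mod back mid",onz("top",(323,283.5),.048),"front",onz("top",(323,210),.048))
print("contact block top", [onz("top",p,.046).round(4) for p in((299,169),(346,169),(346,186),(299,186))])
print("tip",tri((359,297),(222,196)))
print([ (n,onz("top",p,z).round(3)) for n,p,z in(("bottle",(436,243),.04),("teal",(378,387),.036),("green",(177,270),.036))])
cv2.imwrite("pics/crop.png",cv2.resize(t[150:320,200:380,::-1],None,fx=3.3,fy=3.3,interpolation=cv2.INTER_CUBIC))
E
```

```text
plate ((297.0, 234.5), (149.0, 134.0), 90.0)
[[ 0.7067  0.1219  0.012 ]
 [ 0.704  -0.0895  0.012 ]
 [ 0.4717 -0.086   0.012 ]
 [ 0.4729  0.1198  0.012 ]] [np.float64(0.2338), np.float64(0.2113), np.float64(0.2323), np.float64(0.2059)]
blue ((322.4999694824219, 247.0), (40.99999237060547, 71.99998474121094), 0.0) 2165
[[ 0.5111  0.0069  0.048 ]
 [ 0.6187  0.0065  0.048 ]
 [ 0.6181 -0.0549  0.048 ]
 [ 0.5106 -0.0537  0.048 ]]
mod back mid [ 0.51013807 -0.02414675  0.048     ] front [ 0.61988071 -0.02498097  0.048     ]
contact block top [array([0.6833, 0.0109, 0.046 ]), array([ 0.6825, -0.0602,  0.046 ]), array([ 0.6564, -0.0599,  0.046 ]), array([0.6571, 0.011 , 0.046 ])]
tip (array([0.62459963, 0.10791116, 0.1544732 ]), np.float64(0.0007315667795448095))
[('bottle', array([ 0.569, -0.194,  0.04 ])), ('teal', array([ 0.357, -0.104,  0.036])), ('green', array([0.532, 0.197, 0.036]))]
```

View pics/crop.png

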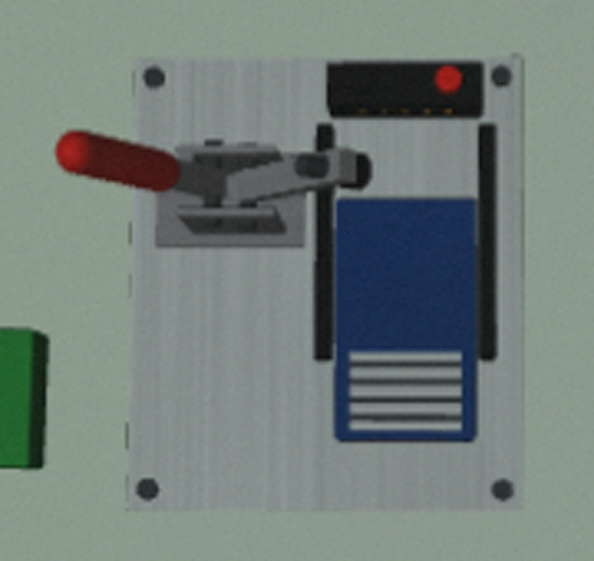

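The crop shows the plate corners at (133,58), (522,56), (523,510) and (127,508), and the module's rear edge at row 440, between columns 336 and 477. I'll fit the jig frame from these.

```bash
python3 - <<'E'
from h import *
f=lambda u,v:(200+u/3.3-.35,150+v/3.3-.35)
C=np.array([onz("top",f(*p),.012)[:2] for p in((133,58),(522,56),(523,510),(127,508))])
J=np.array([(85,130),(85,-55),(-130,-55),(-130,130)])/1e3
a,b=J-J.mean(0),C-C.mean(0)
th=np.arctan2((a[:,0]*b[:,1]-a[:,1]*b[:,0]).sum(),(a*b).sum()); R=np.array([[np.cos(th),-np.sin(th)],[np.sin(th),np.cos(th)]])
t=C.mean(0)-R@J.mean(0); print("yaw",np.degrees(th),"org",t,"res",(J@R.T+t-C).round(4).tolist())
inv=lambda P:(R.T@(np.array(P)[:2]-t)).round(4)
print("mod", [inv(onz("top",f(*p),.048)) for p in((336,199),(476,199),(477,440),(335,440))])
print("block",[inv(onz("top",f(*p),.046)) for p in((328,117),(483,117))])
print("tip",inv((.6246,.1079)),"exp",(.015,.085+.095*np.sin(.5)))
for n,P in dict(stop=(.055,0),pushface=(-.055,0),pivot=(.015,.085),tip=(.015,.1305)).items(): print(n,(R@np.array(P)+t).round(4))
E
```

```text
yaw -0.51744806336693 org [ 0.60929226 -0.02359923] res [[0.0007, -0.0003], [0.0003, 0.0002], [-0.0003, -0.0003], [-0.0007, 0.0003]]
mod [array([0.0107, 0.031 ]), array([ 0.0106, -0.0325]), array([-0.0984, -0.0328]), array([-0.0984,  0.0309])]
block [array([0.0489, 0.0349]), array([ 0.0488, -0.0359])]
tip [0.0141 0.1316] exp (0.015, np.float64(0.13054542616739928))
stop [ 0.6643 -0.0241]
pushface [ 0.5543 -0.0231]
pivot [0.6251 0.0613]
tip [0.6255 0.1068]
```

```bash
python3 -m crank '[{"gripper":0,"travel":[0,0,0],"twist":[0,0,0.1815]},{"gripper":0,"travel":[0,0,0],"twist":[0,0,0.1815]},{"gripper":0,"travel":[0,0,0],"twist":[0,0,0.1815]},{"gripper":0,"travel":[0,0,0],"twist":[0,0,0.1815]},{"gripper":0,"travel":[0,0,0],"twist":[0,0,0.1815]},{"gripper":0,"travel":[0,0,0],"twist":[0,0,0.1815]},{"gripper":0,"travel":[0,0,0],"twist":[0,0,0.1815]},{"gripper":0,"travel":[0,0,0],"twist":[0,0,0]}]' 40
```

```text
time: 1.15
ee_pos: [0.1671, 0.5239, 0.231]
tcp_rot: [-180.0, 0.0, 89.6]
wrist_force: [-0.5, -0.2, -0.4]
opening: -0.0002
grasp_force: 0.0
```

```bash
python3 -m crank '[{"gripper":0,"travel":[-49.5,28.5,7],"twist":[0,0,0]},{"gripper":0,"travel":[-49.5,28.5,7],"twist":[0,0,0]},{"gripper":0,"travel":[-49.5,28.5,7],"twist":[0,0,0]},{"gripper":0,"travel":[-49.5,28.5,7],"twist":[0,0,0]},{"gripper":0,"travel":[-49.5,28.5,7],"twist":[0,0,0]},{"gripper":0,"travel":[-49.5,28.5,7],"twist":[0,0,0]},{"gripper":0,"travel":[-49.5,28.5,7],"twist":[0,0,0]},{"gripper":0,"travel":[-49.5,28.5,7],"twist":[0,0,0]},{"gripper":0,"travel":[-49.5,28.5,7],"twist":[0,0,0]},{"gripper":0,"travel":[-49.5,28.5,7],"twist":[0,0,0]},{"gripper":0,"travel":[-49.5,28.5,7],"twist":[0,0,0]},{"gripper":0,"travel":[0,0,0],"twist":[0,0,0]}]'
```

```text
time: 2.65
ee_pos: [0.4766, -0.0261, 0.1531]
tcp_rot: [-179.9, 0.0, 89.5]
wrist_force: [-0.5, 0.7, 0.3]
opening: -0.0001
grasp_force: 0.0
```

```bash
python3 -m crank '[{"gripper":0,"travel":[3,0,40],"twist":[0,0,0]},{"gripper":0,"travel":[0,0,40],"twist":[0,0,0]},{"gripper":0,"travel":[0,0,30],"twist":[0,0,0]},{"gripper":0,"travel":[0,0,13],"twist":[0,0,0]},{"gripper":0,"travel":[0,0,0],"twist":[0,0,0]},{"gripper":0,"travel":[0,0,0],"twist":[0,0,0]}]'; python3 - <<'E'
from h import *
a=np.hstack([bot.camera("top")[150:330,200:380],bot.camera("scene")[200:380,230:410]])
cv2.imwrite("pics/c2.png",cv2.resize(a[:,:,::-1],None,fx=2.2,fy=2.2))
E
```

```text
time: 3.4
ee_pos: [0.4768, -0.02, 0.0327]
tcp_rot: [179.9, 0.0, 89.6]
wrist_force: [-0.3, 0.5, 0.2]
opening: 0.0002
grasp_force: 0.0
```

View pics/c2.png

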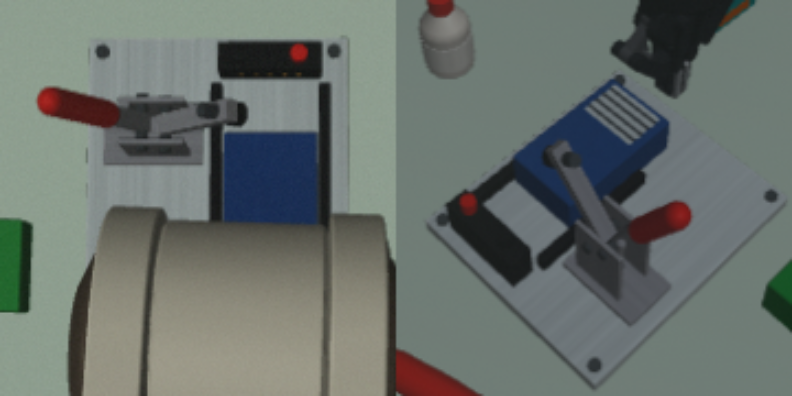

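The fingers stand behind the module's rear face and the jig hasn't moved. Next I push slowly.

```bash
python3 -m crank '[{"gripper":0,"travel":[-2.5,6,0],"twist":[0,0,0]},{"gripper":0,"travel":[0,6,0],"twist":[0,0,0]},{"gripper":0,"travel":[0,4,0],"twist":[0,0,0]},{"gripper":0,"travel":[0,4,0],"twist":[0,0,0]},{"gripper":0,"travel":[0,4,0],"twist":[0,0,0]},{"gripper":0,"travel":[0,4,0],"twist":[0,0,0]},{"gripper":0,"travel":[0,4,0],"twist":[0,0,0]},{"gripper":0,"travel":[0,4,0],"twist":[0,0,0]},{"gripper":0,"travel":[0,4,0],"twist":[0,0,0]},{"gripper":0,"travel":[0,4,0],"twist":[0,0,0]},{"gripper":0,"travel":[0,4,0],"twist":[0,0,0]}]'
```

```text
time: 4.88
ee_pos: [0.5234, -0.023, 0.0312]
tcp_rot: [-179.9, -0.0, 89.5]
wrist_force: [-5.1, 0.2, 3.1]
opening: 0.0
grasp_force: 2.7
```

```bash
python3 -m crank '[{"gripper":0,"travel":[0,3,0],"twist":[0,0,0]},{"gripper":0,"travel":[0,3,0],"twist":[0,0,0]},{"gripper":0,"travel":[0,3,0],"twist":[0,0,0]},{"gripper":0,"travel":[0,2,0],"twist":[0,0,0]},{"gripper":0,"travel":[0,2,0],"twist":[0,0,0]}]'; python3 -m crank '[{"gripper":0,"travel":[0,1,0],"twist":[0,0,0]},{"gripper":0,"travel":[0,1,0],"twist":[0,0,0]}]'
```

```text
time: 5.5
ee_pos: [0.5371, -0.0232, 0.0312]
tcp_rot: [-180.0, 0.0, 89.5]
wrist_force: [-2.3, -0.2, 0.5]
opening: 0.0
grasp_force: 1.9
time: 5.75
ee_pos: [0.5391, -0.0232, 0.0312]
tcp_rot: [-180.0, 0.0, 89.5]
wrist_force: [-2.5, 1.2, -0.3]
opening: 0.0004
grasp_force: 1.5
```

```bash
for i in 1 2 3 4; do python3 -m crank '[{"gripper":0,"travel":[0,1,0],"twist":[0,0,0]}]' | grep -E "ee_pos|wrist"; done
```

```text
ee_pos: [0.5401, -0.0232, 0.0312]
wrist_force: [-2.5, 0.3, -0.6]
ee_pos: [0.5403, -0.0232, 0.0311]
wrist_force: [-10.0, 0.6, 3.8]
ee_pos: [0.5404, -0.0232, 0.0311]
wrist_force: [-14.4, 0.3, 6.7]
ee_pos: [0.5404, -0.0232, 0.0311]
wrist_force: [-20.3, -0.3, 9.9]
```

The contact force jumped at TCP x = 0.5403, where I expected home, so the module is seated. I back off, rise and move to the outer side of the handle.

```bash
python3 -m crank '[{"gripper":0,"travel":[0,-10,0],"twist":[0,0,0]},{"gripper":0,"travel":[0,-15,0],"twist":[0,0,0]},{"gripper":0,"travel":[0,0,50],"twist":[0,0,0]},{"gripper":0,"travel":[0,0,0],"twist":[0,0,0]}]' --help >/dev/null 2>&1; python3 - <<'E'
from workcell import bot
o=bot.get_obs(); print(o["time"],o["ee_pos"],o["wrist_force"])
E
```

```text
6.25 [ 0.54044643 -0.02319951  0.0310726 ] [-20.34490774  -0.26765065   9.92877879]
```

That call did not run, which is lucky because its z sign was wrong: up is tool −z. Here is the corrected version.

```bash
python3 -m crank '[{"gripper":0,"travel":[0,-10,0],"twist":[0,0,0]},{"gripper":0,"travel":[0,-15,0],"twist":[0,0,0]},{"gripper":0,"travel":[0,0,-50],"twist":[0,0,0]},{"gripper":0,"travel":[0,0,-55],"twist":[0,0,0]},{"gripper":0,"travel":[0,0,-55],"twist":[0,0,0]},{"gripper":0,"travel":[0,0,-50],"twist":[0,0,0]},{"gripper":0,"travel":[50,0,0],"twist":[0,0,0]},{"gripper":0,"travel":[58,0,0],"twist":[0,0,0]},{"gripper":0,"travel":[56,30,0],"twist":[0,0,0]},{"gripper":0,"travel":[0,45,0],"twist":[0,0,0]},{"gripper":0,"travel":[0,35,0],"twist":[0,0,0]},{"gripper":0,"travel":[0,0,0],"twist":[0,0,0]}]'; python3 - <<'E'
from h import *
a=np.hstack([bot.camera("top")[150:330,200:380],bot.camera("scene")[200:380,230:410]])
cv2.imwrite("pics/c3.png",cv2.resize(a[:,:,::-1],None,fx=2.2,fy=2.2))
E
```

```text
time: 7.75
ee_pos: [0.6302, 0.1391, 0.2395]
tcp_rot: [-179.9, 0.0, 89.5]
wrist_force: [-0.0, -0.2, -0.5]
opening: -0.0001
grasp_force: 0.0
```

View pics/c3.png

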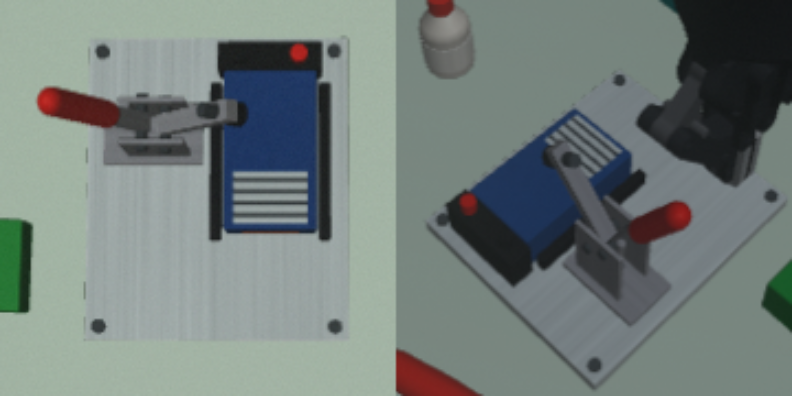

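The module is flush against the contact block, with its front edge at row 72 of the left pane. Before descending I'll check that the gripper appears where it should.

```bash
python3 - <<'E'
from h import *
o=bot.get_obs(); p=o["ee_pos"]; print(o["time"],p,o["q"],proj("scene",p),proj("top",p))
for n in("top","scene"): print(-K(n)[3][:3,:3].T@K(n)[3][:3,3])
a=np.hstack([bot.camera("top"),bot.camera("scene")])
cv2.imwrite("pics/c4.png",cv2.resize(a[:,:,::-1],(800,300)))
E
```

```text
7.85 [0.62859616 0.13902544 0.24110697] [1.24694666e+01 1.89376651e+01 2.75120395e+01 9.85972680e+01
 4.01047419e-03 1.02966654e+02] [[382.46235684 275.64224277]] [[183.96370904 180.6718781 ]]
[ 0.48296418 -0.03813094  0.96730206]
[0.88086074 0.28903347 0.66253238]
```

View pics/c4.png

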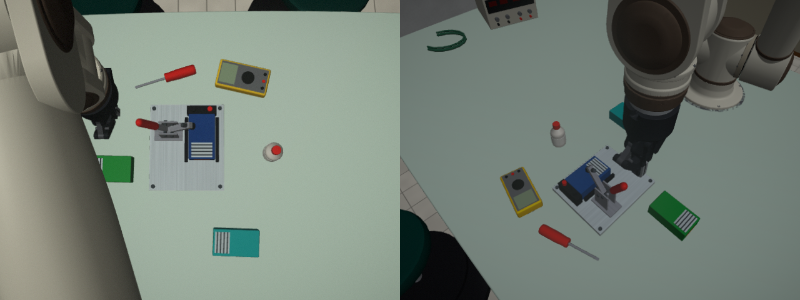

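The gripper stands above and outside the handle, as it should. I descend beside the handle and then push along its arc.

```bash
python3 -m crank '[{"gripper":0,"travel":[2,-3,40],"twist":[0,0,0]},{"gripper":0,"travel":[0,0,40],"twist":[0,0,0]},{"gripper":0,"travel":[0,0,26],"twist":[0,0,0]},{"gripper":0,"travel":[0,0,0],"twist":[0,0,0]},{"gripper":0,"travel":[-6,0,0],"twist":[0,0,0]},{"gripper":0,"travel":[-5,0,0],"twist":[0,0,0]}]'
```

```text
time: 8.7
ee_pos: [0.6264, 0.1298, 0.1373]
tcp_rot: [179.8, -0.0, 89.5]
wrist_force: [-0.2, -0.7, 0.2]
opening: 0.0
grasp_force: 0.0
```

```bash
python3 -m crank '[{"gripper":0,"travel":[-5,0,-2],"twist":[0,0,0]},{"gripper":0,"travel":[-5,0,-2],"twist":[0,0,0]},{"gripper":0,"travel":[-5,0,-2],"twist":[0,0,0]},{"gripper":0,"travel":[-5,0,-2],"twist":[0,0,0]}]'
```

```text
time: 9.2
ee_pos: [0.6262, 0.1113, 0.1452]
tcp_rot: [179.9, -0.2, 89.6]
wrist_force: [-1.3, 7.3, 6.6]
opening: -0.0001
grasp_force: 3.8
```

```bash
python3 -m crank '[{"gripper":0,"travel":[-6,0,-1],"twist":[0,0,0]},{"gripper":0,"travel":[-6,0,-1],"twist":[0,0,0]},{"gripper":0,"travel":[-6,0,0],"twist":[0,0,0]},{"gripper":0,"travel":[-6,0,0],"twist":[0,0,0]},{"gripper":0,"travel":[-6,0,0],"twist":[0,0,0]},{"gripper":0,"travel":[-6,0,0],"twist":[0,0,0]}]';  python3 -m crank '[{"gripper":0,"travel":[-6,0,0],"twist":[0,0,0]},{"gripper":0,"travel":[-6,0,0],"twist":[0,0,0]},{"gripper":0,"travel":[-6,0,0],"twist":[0,0,0]},{"gripper":0,"travel":[-4,0,0],"twist":[0,0,0]}]'
```

```text
time: 9.95
ee_pos: [0.6252, 0.0734, 0.145]
tcp_rot: [-180.0, 0.0, 89.5]
wrist_force: [-0.3, 0.6, 1.3]
opening: -0.0003
grasp_force: 0.3
time: 10.45
ee_pos: [0.6251, 0.0517, 0.1452]
tcp_rot: [-180.0, 0.0, 89.5]
wrist_force: [-0.0, -0.1, -0.3]
opening: -0.0001
grasp_force: 0.0
```

No force is left, so the handle has gone over. I retreat outward and up, then check.

```bash
python3 -m crank '[{"gripper":0,"travel":[25,0,0],"twist":[0,0,0]},{"gripper":0,"travel":[40,0,-10],"twist":[0,0,0]},{"gripper":0,"travel":[40,0,-40],"twist":[0,0,0]},{"gripper":0,"travel":[40,0,-40],"twist":[0,0,0]},{"gripper":0,"travel":[0,0,0],"twist":[0,0,0]},{"gripper":0,"travel":[0,0,0],"twist":[0,0,0]},{"gripper":0,"travel":[0,0,0],"twist":[0,0,0]}]'; python3 - <<'E'
from h import *
a=np.hstack([bot.camera("top")[150:330,200:380],bot.camera("scene")[200:380,230:410]])
cv2.imwrite("pics/c5.png",cv2.resize(a[:,:,::-1],None,fx=2.2,fy=2.2))
R=lambda P:np.array(P)
a=.5;print(proj("top",[.6243,-.0236+.085-.095*np.sin(a),.07+.095*np.cos(a)])-[200,150],proj("scene",[.6243,-.0236+.085-.095*np.sin(a),.07+.095*np.cos(a)])-[230-180,200])
E
```

```text
time: 11.32
ee_pos: [0.6261, 0.1961, 0.2339]
tcp_rot: [-179.9, 0.0, 89.5]
wrist_force: [-0.1, -0.5, -0.3]
opening: -0.0002
grasp_force: 0.0
[[91.06372486 45.36863995]] [[260.50675096  58.2204978 ]]
```

View pics/c5.png

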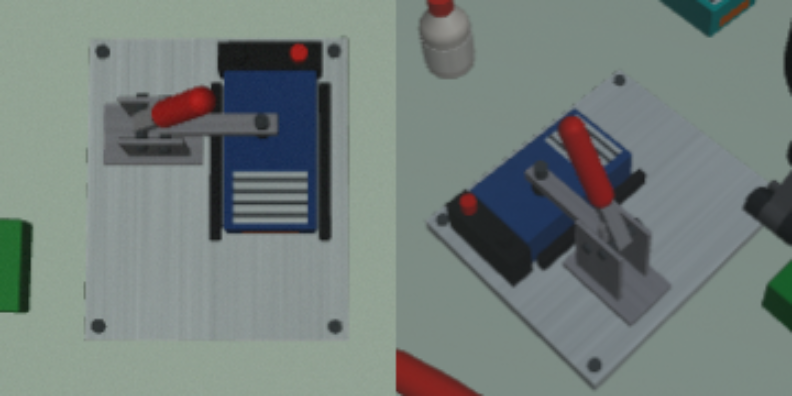

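The tip is at about (202,100) in the left pane and (573,127) in the right. The locked pose predicts (200,100) and (573,128), so they agree. The arm is down on the module, the module is flush with the block, and the gripper is clear.

```bash
python3 -c "
from workcell import bot
print(bot.job_done())"
```

```text
the job is handed in; nothing more can be done
None
```

The module is home against the contact block, the toggle clamp is locked over it, and I handed the job in at about 11.4 s; the hand-in returned no verdict.

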